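# Lay a drive roller in the free cradle of an assembly fixture

### The arm

A 6-joint arm with a two-finger parallel gripper is mounted at the origin on the work surface. World frame = base frame: x ahead of the robot, y to its left, z up, the work surface at z = 0. Lengths are in m, angles in rad, forces in N, time in s.
With the tool pointing down it reaches from about 0.25 to 0.775 m from the base axis. Payload 4 kg.
Tool frame: the origin (TCP) lies at the very end of the fingers, on their centre line; the grasp point (between the pads) lies 19 mm behind it; z points along the fingers, y is the direction in which the jaws open and shut (so a half turn about z gives the same grasp; the last joint's range is limited). The gripper opens to 94 mm and grips with 3 to 60 N. Pads are 16 mm wide; open, the fingers measure 119 mm over their backs; the gripper's body (75 mm by 177 mm) begins 78 mm behind the grasp point.
Start: joints at [-1.411, 0.087, 1.371, -0, 1.684, -0.103], TCP at [0.143, -0.531, 0.179] pointing down, gripper open.
Joint ranges: [-3.1, 3.1], [-0.76, 2.03], [0.27, 2.55], [-1.08, 4.22], [0.17, 2.65], [-2.57, 2.57]. Speed limits (rad/s): [2.79, 2.79, 3.14, 3.14, 3.14, 3.14].

### API

Orientations are given as [roll, pitch, yaw] about the fixed x, y, z axes, in that order (R = Rz(yaw) Ry(pitch) Rx(roll)).
In Python, from bench import robot, cams, models gives the robot as it stands.
- The arm moves only by the tool step_arm, never from a script. Its argument "series" is a list of rows, each a list of 5 numbers: the gripper command: -1 is shut, 1 is fully open, values between are in proportion, then the shift along the tool's x, y, z in mm, then the turn about the tool's z in degrees. A call has 1 to 20 rows; each row is the pose to reach, as a shift and turn from the pose commanded when the call began, along the tool's axes at that moment; what a row does not reach only later rows make up. A row lasts 1/8 s, in which the tool goes at most 62.5 mm and 10.7 degrees, less where a joint would pass 70% of its speed; a pose out of reach is approached as far as the arm can. A call with a gripper value outside its range is refused whole. The fingers move at their own pace and stop on an object; the grip force is fixed at half the most. Time passes only in rows, so rows that repeat a pose let the fingers close. It gives the time, the measured TCP pose, the force and the opening at its end, in the units of the state.
- robot.get_obs(): the state, without advancing time (a new reading comes with each control period).
- cams.snapshot(name): name is "scene" or "top"; returns a dict with "pixels" (384x512x3 uint8, red, green, blue), "fov_y" (degrees; the focal length in pixels is half the picture's height over the tangent of half this angle, whatever the lens; pixels are square), "cx", "cy" (the principal point, pixels), "R" (3x3) and "t" (3): a world point X has camera coordinates R X + t. Camera axes: x right, y down, z forward; pixel columns grow to the right and rows downward; lengths in m; the calibration is good to about 2 mm. A picture is of the moment at which its call begins. There is no depth.
- robot.close_job(): hands the job in, once; it reports no verdict.
Trained networks look in a picture, given as the dict that the camera call returned (one of the last four; its "shot" number tells which), for a name from the list of things; names that differ only in an ending like _2 or _b are one class to them, and where a whole thing is asked for, a point or a joint stands for the part that bears it (a point fixed in the world has none). Each returns a list of dicts, best first, with "p" (0 to 1); they miss things now and then, are a little off and sometimes report something else, mostly with a low value. They report only what shows in the picture. A call takes as long as a camera call. They do not tell look-alikes from the thing itself.
- models.find_in(picture, label): "position" ([x, y, z] in m, in world coordinates, good to about 4 mm: the middle of the surface that is visible of it).
- models.pinpoint(picture, label): "position" ([x, y, z] in m, in world coordinates, good to about 4 mm: a listed point, or the origin of a listed thing).
The state is a dict: "time": time; "joint_positions": joint angles; "qvel": joint speeds; "joint_torque": joint torques, N m; "tool_pos": TCP position; "ee_rot": TCP orientation; "wrist_force": force on the tool from outside, world axes, zero at the start; "wrist_torque": the same for the moment, N m; "width": finger opening in m.
Only numpy, scipy, OpenCV 4.12 (cv2) and the standard library are available. Lean on these libraries where they do the work, as an engineer would, in place of code of your own. Each camera call takes 0.05 s, during which the arm holds its last target. There are 200 camera calls.

### The job

One cradle of the wooden fixture holds a finished drive roller; in the other somebody left a bare axle: first clear that axle away into the grey tray. Then lift the roller that stands in the black bin out, stand it upright on the square rubber mat and let go, so that you can take it again by the middle of its tube, and lay it on its side in the cradle you cleared, the same way round as the finished roller and resting in both V-saddles. Set the roller down, do not drop it; leave the finished roller as it lies and do not knock over the white jar.

Things in the scene. Friction and masses are not known exactly. Their poses are not given: they have to be found in the camera images.
- roller: Drive roller standing upright in the bin, 150 mm long, 0.3 kg: a black rubber wheel (diameter 60, 30 thick) at the bottom and a bare aluminium tube (diameter 30, 120 long) rising from it. Origin: centre of the wheel's outer end face (the underside as it stands). z: along the axis from the wheel to the plain tube end. Round about z.
- roller_plain (a point): Centre of the plain tube end of that roller, 150 mm from its origin along its z; the top as it stands.
- finished_roller: An equal roller already lying in one of the two cradles (either one). Origin: on its axis, midway between the two saddles, 88 mm from the wheel's outer face and 62 mm from the plain end; x: along its axis towards the wheel. Leave it alone.
- axle: Bare steel axle, a plain round bar of diameter 20 and length 130, 0.3 kg, lying in the other cradle. Origin: its centre; x: along its axis.
- fixture: Fixed plywood plate 176 (x) by 210 (y) by 10 with two equal cradles along x, axes at y = +55 and -55. Each: two grey 90-degree V-saddles 14 thick, 64 wide, tops 50 above the table, at x = -41 and +41. Wheel goes beyond the +x saddle, plain end to -x, before a stop plate (x = -72, top at 44). Seated roller axis 48 high, axle axis 41. Origin: underside, midway between saddles and cradles.
- bay_a_wheel (a point): Cradle A (y = +55 on the fixture): where the centre of the wheel's outer face of a seated roller lies, 48 mm above the table.
- bay_a_plain (a point): Cradle A: where the centre of a seated roller's plain tube end lies.
- bay_b_wheel (a point): Cradle B (y = -55 on the fixture): where the centre of the wheel's outer face of a seated roller lies.
- bay_b_plain (a point): Cradle B: where the centre of a seated roller's plain tube end lies.
- bin: Black plastic bin, fixed, open on top, 120 by 120 outside, 110 by 110 inside, 100 high, floor 5 thick. Origin: centre of the underside. The roller's tube stands about 55 mm out of it.
- mat: Square black rubber mat, fixed, 130 by 130, 4 thick, lying on the bench. Origin: centre of the underside.
- tray: Low grey open tray, fixed, 130 (x) by 190 (y) outside, 30 high, walls 4, floor about 4 thick. Origin: centre of the underside.
- jar: Bystander: a small white jar with a black cap, diameter 38, 85 high, standing between the fixture and the tray. Origin: centre of the underside; z up.
There are look-alikes about, which are no part of the job. Leave any blue or turquoise look-alike of the roller alone.

How it is judged:
On the way, in this order (a step that is already met when the one before it is completed fails the run):
1. the bare axle lies in the grey tray, released (x of axle in the frame of tray between -0.06 and 0.06 m and y of axle in the frame of tray between -0.09 and 0.09 m and z of axle in the frame of tray below 0.03 m and contact force between the fingers and axle below 0.05 N and linear speed of axle below 0.03 m/s), for 0.2 s.
2. the roller stands upright on the rubber mat, released (horizontal distance between roller and mat below 0.07 m and height (world z) of roller below 0.012 m and angle between roller's own z axis and vertical below 0.1 rad and contact force between the fingers and roller below 0.05 N and linear speed of roller below 0.03 m/s), for 0.2 s.
3. the roller lies in the cleared cradle (((distance between roller and bay_a_wheel below 0.015 m and distance between roller_plain and bay_a_plain below 0.015 m) or (distance between roller and bay_b_wheel below 0.015 m and distance between roller_plain and bay_b_plain below 0.015 m))), for 0.2 s.
At the end, for the whole second after the job is handed in: The roller rests, released, in the cradle that held the axle, both its end centres within 15 mm of that cradle's wheel and plain sites; the axle rests in the tray (centre inside the walls, under 30 mm high); the finished roller is within 15 mm of its start; the jar stands (((distance between roller and bay_a_wheel below 0.015 m and distance between roller_plain and bay_a_plain below 0.015 m) or (distance between roller and bay_b_wheel below 0.015 m and distance between roller_plain and bay_b_plain below 0.015 m)) and contact force between the fingers and roller below 0.05 N and linear speed of each of roller, axle below 0.03 m/s and x of axle in the frame of tray between -0.06 and 0.06 m and y of axle in the frame of tray between -0.09 and 0.09 m and z of axle in the frame of tray below 0.03 m and distance of finished_roller from where it was at the start of the episode below 0.015 m and angle between jar's own z axis and vertical below 0.3 rad); the robot touches nothing.
It fails at once if the finished roller is moved by more than 15 mm (distance of finished_roller from where it was at the start of the episode above 0.015 m).
It fails at once if the jar is knocked over (angle between jar's own z axis and vertical above 0.6 rad).
It fails at once if the roller is dropped (falls faster than 0.8 m/s while not held) (contact force between the fingers and roller below 0.05 N and linear speed of roller above 0.8 m/s).
It also fails if it takes over 58 s, if anything falls off the work surface, if the arm or the gripper's body presses on something with over 40 N, if the wrist force passes 120 N, or if a joint passes its speed limit or range.

## Working session

There is one attempt and no reset: what is moved stays moved. The work goes in short steps, Python scripts to look and compute and a tool call to move; the robot and the scene stay as the last step left them, time stands still between calls to the robot, and variables do not carry over. Pictures are saved under pics/ and viewed, about 8 in all and at most 12, crops included, and the job is handed in when it is done.

Besides the shell and the picture viewer there is one more tool, called after "Emit:" as name(argument=value, ...), one argument or row to a line, values as JSON. step_arm: Moves the arm, as the interface text tells. Its arguments: {"type":"object","properties":{"series":{"type":"array","items":{"type":"array","items":{"type":"number"}}}},"required":["series"]}

```bash
mkdir -p pics; ls; cat > h.py <<'E'
import numpy as np, cv2
from bench import robot, cams, models
def save(p,name,crop=None,s=1):
    im=p["pixels"][:,:,::-1]
    if crop: a,b,c,d=crop; im=im[b:d,a:c]
    cv2.imwrite("pics/"+name,cv2.resize(im,None,fx=s,fy=s,interpolation=cv2.INTER_CUBIC))
def K(p):
    f=p["pixels"].shape[0]/2/np.tan(np.radians(p["fov_y"])/2); return f
def proj(p,X):
    c=np.array(p["R"])@np.array(X)+np.array(p["t"]); f=K(p); return np.round([p["cx"]+f*c[0]/c[2],p["cy"]+f*c[1]/c[2]],1)
def back(p,u,v,z):
    f=K(p);R=np.array(p["R"]);t=np.array(p["t"]);d=R.T@np.array([(u-p["cx"])/f,(v-p["cy"])/f,1]);o=-R.T@t
    return np.round(o+d*(z-o[2])/d[2],4)
E
python3 - <<'E'
from h import *
o=robot.get_obs();print({k:np.round(v,3).tolist() for k,v in o.items()})
for n in("scene","top"):
    p=cams.snapshot(n);save(p,n+"0.png",s=1.5);print(n,p.keys(),p["fov_y"])
    for l in["roller","roller_plain","finished_roller","axle","fixture","bay_a_wheel","bay_a_plain","bay_b_wheel","bay_b_plain","bin","mat","tray","jar"]:
        for r in models.pinpoint(p,l)[:3]: print(l,round(r["p"],2),np.round(r["position"],3),proj(p,r["position"]))
E
```

```text
pics
{'time': 0.0, 'joint_positions': [-1.411, 0.088, 1.372, 0.0, 1.684, -0.103], 'qvel': [-0.0, 0.001, -0.001, 0.002, -0.001, -0.002], 'joint_torque': [0.001, -34.018, -30.243, 0.072, 0.033, -0.0], 'tool_pos': [0.143, -0.531, 0.178], 'ee_rot': [-3.139, -0.0, 0.263], 'wrist_force': [0.001, 0.233, 0.678], 'wrist_torque': [-0.063, 0.017, 0.072], 'width': 0.094}
scene dict_keys(['pixels', 'fov_y', 'cx', 'cy', 'R', 't', 'shot']) 53.34108635271655
roller 0.85 [0.312 0.248 0.001] [249.7 160.9]
roller 0.55 [ 0.444  0.256 -0.   ] [284.1 170.3]
roller 0.53 [0.434 0.397 0.001] [298.7 148.8]
roller_plain 0.86 [0.31  0.25  0.152] [247.9 123.2]
roller_plain 0.72 [0.436 0.395 0.148] [301.2 113.4]
roller_plain 0.26 [0.441 0.26  0.003] [284.  168.7]
finished_roller 0.58 [ 0.534 -0.314  0.051] [208.7 299.8]
axle 0.94 [ 0.546 -0.201  0.042] [239.8 269. ]
fixture 0.67 [ 0.541 -0.257 -0.004] [226.9 295.9]
bay_a_wheel 0.6 [ 0.63  -0.212  0.05 ] [267.7 283.3]
bay_a_wheel 0.22 [0.655 0.14  0.001] [330.4 210.8]
bay_a_plain 0.67 [ 0.483 -0.2    0.053] [218.1 256.2]
bay_b_wheel 0.7 [ 0.62  -0.319  0.052] [240
[... 768 characters left out ...]
 116.3]
finished_roller 0.39 [ 0.474 -0.304  0.046] [385.  190.5]
axle 0.76 [ 0.545 -0.2    0.045] [344.9 164.3]
axle 0.42 [0.444 0.257 0.152] [164.8 205.9]
fixture 0.74 [ 0.537 -0.258 -0.003] [362.9 168.1]
bay_a_wheel 0.6 [ 0.63  -0.207  0.049] [347.2 131.9]
bay_a_plain 0.58 [ 0.482 -0.198  0.048] [344.7 187.9]
bay_b_wheel 0.81 [ 0.621 -0.32   0.047] [389.6 134.8]
bay_b_plain 0.78 [ 0.47  -0.305  0.047] [385.6 191.8]
bay_b_plain 0.71 [ 0.621 -0.318  0.044] [388.5 135.1]
bin 0.81 [ 0.452  0.251 -0.003] [177.6 202.2]
mat 0.65 [0.438 0.26  0.006] [174.  207.6]
mat 0.63 [0.458 0.044 0.002] [253.1 198.8]
tray 0.77 [ 0.648  0.131 -0.005] [220.5 130.3]
jar 0.63 [ 0.683 -0.047  0.007] [285.2 115.8]
```

View pics/scene0.png

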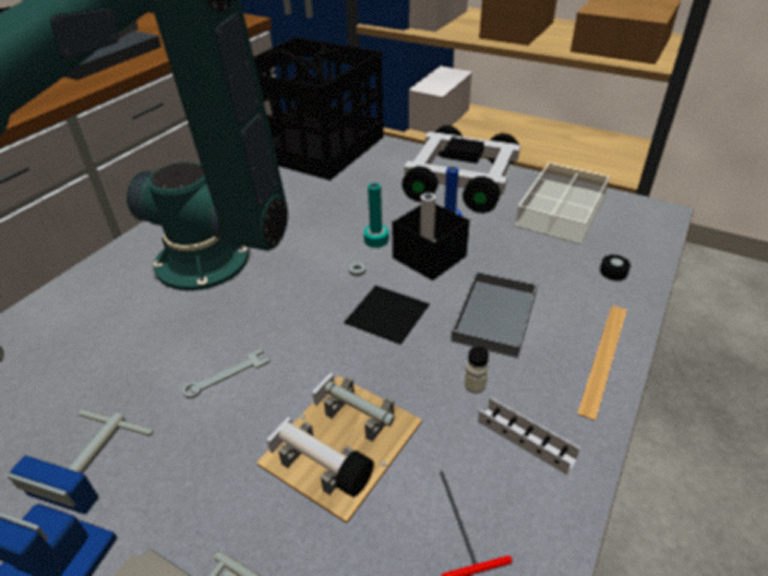

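View pics/top0.png

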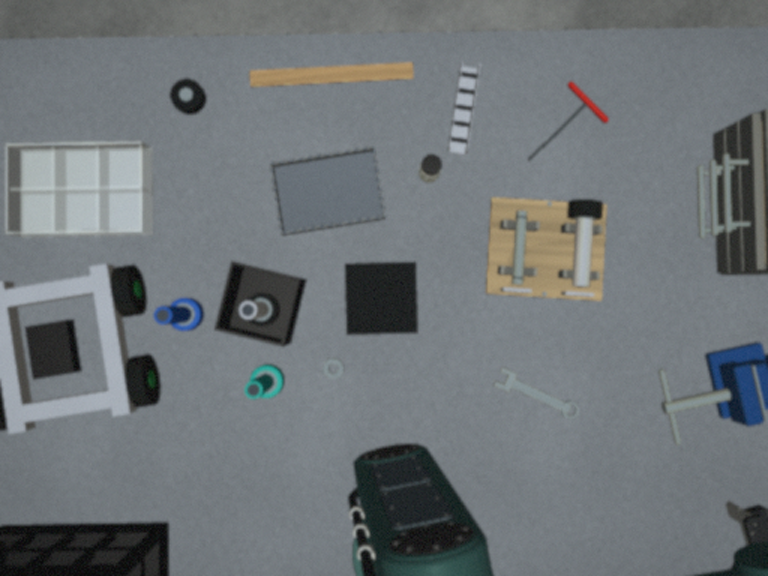

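The scene view, in its 1.5x pixels, shows the aluminium-tubed roller in the bin at (428,210). The look-alikes are turquoise at (375,215) and blue at (452,190). The axle lies at (358,400), the finished roller at (320,455), the jar at (477,370), the tray at (495,313) and the mat at (388,313). In the top view, the roller tip is at (247,310), the axle at (520,247), and the finished roller at (583,245) with its wheel away from the robot. I choose the bare-aluminium roller in the bin, and for the axle the thin bar in cradle A.

I'll check this in one crop with the fitted model drawn on it.

```bash
python3 - <<'E'
from h import *
p=cams.snapshot("top"); im=p["pixels"].copy(); s=4
im=cv2.resize(im,None,fx=s,fy=s,interpolation=cv2.INTER_CUBIC)
def P(X): return tuple(int(round(v)) for v in (proj(p,X)+.5)*s)
def fr(c,yaw,pts,col):
    c_,s_=np.cos(yaw),np.sin(yaw)
    q=[P([c[0]+c_*x-s_*y,c[1]+s_*x+c_*y,z]) for x,y,z in pts]
    for a,b in zip(q,q[1:]): cv2.line(im,a,b,col,1)
F=(.539,-.257);Y=np.radians(-5)
fr(F,Y,[(-.088,-.105,.01),(.088,-.105,.01),(.088,.105,.01),(-.088,.105,.01),(-.088,-.105,.01)],(255,0,0))
fr(F,Y,[(-.062,.055,.048),(.088,.055,.048)],(0,255,0)); fr(F,Y,[(-.062,-.055,.048),(.088,-.055,.048)],(0,255,0))
cr=im[4*120:4*210,4*310:4*420].copy()
B=(.452,.2505)
for yaw in(-15,):
  fr(B,np.radians(yaw),[(-.06,-.06,.1),(.06,-.06,.1),(.06,.06,.1),(-.06,.06,.1),(-.06,-.06,.1)],(255,0,0))
t=(.443,.258)
fr(t,0,[(.015*np.cos(a),.015*np.sin(a),.155) for a in np.linspace(0,6.3,20)],(0,255,0))
fr((.650,.135),np.radians(8),[(-.065,-.095,.03),(.065,-.095,.03),(.065,.095,.03),(-.065,.095,.03),(-.065,-.095,.03)],(255,0,0))
cb=im[4*90:4*235,4*130:4*270]
h=600
cv2.imwrite("pics/crop.png",np.hstack([cv2.resize(cr,(430,352)),cv2.resize(cb,(340,352))])[:,:,::-1])
E
```

```text
(no output)
```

View pics/crop.png

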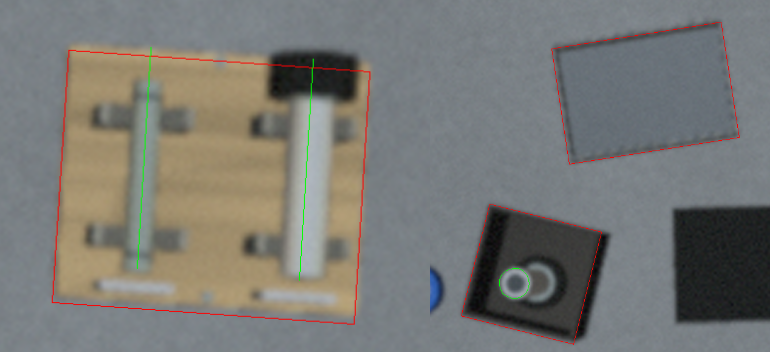

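The crop confirms both choices. The green circle sits on the aluminium tube in the bin, the tray outline fits, and the thin bar is in cradle A with the finished roller in B. The drawn fixture yaw is slightly too large, so I'll measure it from the saddle pixels.

```bash
python3 - <<'E'
from h import *
p=cams.snapshot("top")
g=lambda u,v,z:back(p,310+u/3.909-.5,120+v/3.911-.5,z)
for n,u,v,z in[("A+",143,118,.048),("A-",134,238,.048),("B+",304,126,.048),("B-",295,245,.048),("axle+",149,82,.046),("axle-",137,270,.046),("fr wheel",313,54,.06),("fr plain",303,277,.055),("plTL",70,49,.01),("plBL",56,293,.01),("plBR",355,302,.01),("plTR",371,66,.01)]: print(n,g(u,v,z))
s=cams.snapshot("scene")
for l in["mat","tray","bin","roller_plain","fixture","axle","jar"]:
  for q in(p,s):
    for r in models.pinpoint(q,l)[:3]:print(l,round(r["p"],2),np.round(r["position"],3))
print(-np.array(p["R"]).T@p["t"])
E
```

```text
A+ [ 0.5834 -0.2036  0.048 ]
A- [ 0.5024 -0.1957  0.048 ]
B+ [ 0.5762 -0.3121  0.048 ]
B- [ 0.4959 -0.3041  0.048 ]
axle+ [ 0.608  -0.2085  0.046 ]
axle- [ 0.4809 -0.1976  0.046 ]
fr wheel [ 0.6232 -0.3161  0.06  ]
fr plain [ 0.4741 -0.3071  0.055 ]
plTL [ 0.6365 -0.1609  0.01  ]
plBL [ 0.4668 -0.1477  0.01  ]
plBR [ 0.4571 -0.3548  0.01  ]
plTR [ 0.6211 -0.3701  0.01  ]
mat 0.62 [0.456 0.043 0.003]
mat 0.81 [ 0.457  0.042 -0.003]
tray 0.88 [ 0.65   0.132 -0.001]
tray 0.63 [0.654 0.139 0.001]
bin 0.94 [0.454 0.249 0.003]
roller_plain 0.92 [0.311 0.251 0.15 ]
roller_plain 0.83 [0.443 0.259 0.152]
roller_plain 0.63 [0.435 0.397 0.152]
roller_plain 0.84 [0.447 0.26  0.151]
roller_plain 0.62 [0.314 0.246 0.154]
roller_plain 0.57 [0.431 0.392 0.15 ]
fixture 0.91 [ 0.537 -0.256 -0.   ]
fixture 0.65 [ 0.542 -0.257 -0.003]
fixture 0.6 [ 0.48  -0.201  0.048]
fixture 0.6 [ 0.682 -0.046  0.002]
axle 0.77 [ 0.543 -0.205  0.042]
axle 0.87 [ 0.543 -0.2    0.04 ]
jar 0.61 [ 0.684 -0.045  0.005]
jar 0.66 [ 0.686 -0.046  0.005]
[0.4484143  0.03384151 1.31579047]
```

Emit:
step_arm(
  series=[
    [1, 472, -212, 0, 20],
    [1, 472, -212, 0, 20],
    [1, 472, -212, 0, 20],
    [1, 472, -212, 0, 20],
    [1, 472, -212, 0, 20],
    [1, 472, -212, 0, 20],
    [1, 472, -212, 0, 20],
    [1, 472, -212, 0, 20],
    [1, 472, -212, 0, 20],
    [0.3, 472, -212, 40, 20],
    [0.3, 472, -212, 70, 20],
    [0.3, 472, -212, 70, 20],
  ],
)

```text
time: 3.75
tool_pos: [0.5411, -0.2035, 0.1056]
ee_rot: [-3.14, 0.007, -0.087]
wrist_force: [0.0, 0.3, 0.3]
width: 0.0672
```

Emit:
step_arm(
  series=[
    [0.3, 2, 0, 40, 0],
    [0.3, 2, 0, 77, 0],
    [0.3, 2, 0, 77, 0],
    [-1, 2, 0, 77, 0],
    [-1, 2, 0, 77, 0],
    [-1, 2, 0, 77, 0],
    [-1, 2, 0, 77, 0],
    [-1, 2, 0, 77, 0],
    [-1, 2, 0, 77, 0],
    [-1, 2, 0, 40, 0],
    [-1, 2, 0, -10, 0],
    [-1, 2, 0, -50, 0],
    [-1, 2, 0, -50, 0],
  ],
)

```text
time: 5.38
tool_pos: [0.5479, -0.205, 0.1635]
ee_rot: [3.138, -0.008, -0.086]
wrist_force: [-0.5, 0.3, 0.6]
width: 0.0004
```

The fingers shut on nothing, so I'll look.

```bash
python3 - <<'E'
from h import *
s=cams.snapshot("scene");save(s,"s1.png",(140,180,340,350),3.5)
for r in models.pinpoint(s,"axle")[:2]:print(r)
E
```

```text
{'position': [0.5428, -0.2019, 0.0407], 'p': 0.97}
```

View pics/s1.png

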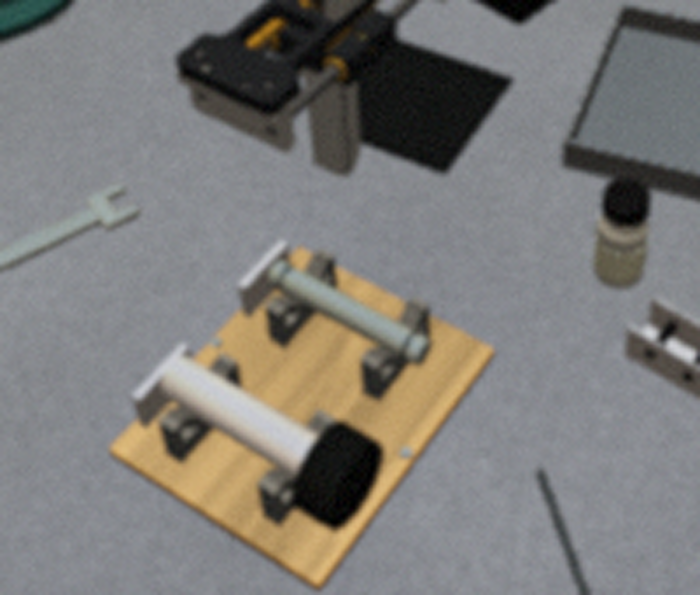

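The axle is still seated in its cradle and the jaws are empty. I'll go deeper and check the grip before lifting.

Emit:
step_arm(
  series=[
    [0.2, -4, -2, 0, 0],
    [0.2, -4, -2, 0, 0],
    [0.2, -4, -2, 40, 0],
    [0.2, -4, -2, 90, 0],
    [0.2, -4, -2, 130, 0],
    [0.2, -4, -2, 141, 0],
    [0.2, -4, -2, 141, 0],
    [-1, -4, -2, 141, 0],
    [-1, -4, -2, 141, 0],
    [-1, -4, -2, 141, 0],
    [-1, -4, -2, 141, 0],
    [-1, -4, -2, 141, 0],
    [-1, -4, -2, 141, 0],
    [-1, -4, -2, 141, 0],
  ],
)

```text
time: 7.22
tool_pos: [0.5421, -0.2014, 0.0181]
ee_rot: [-3.141, -0.001, -0.086]
wrist_force: [-1.0, 1.7, 2.7]
width: 0.0164
```

Emit:
step_arm(
  series=[
    [-1, 0, 0, 0, 0],
    [-1, 0, 0, 0, 0],
  ],
)

```text
time: 7.48
tool_pos: [0.542, -0.2014, 0.0181]
ee_rot: [-3.141, -0.001, -0.086]
wrist_force: [-0.3, 2.7, 3.7]
width: 0.0162
```

Emit:
step_arm(
  series=[
    [-1, 0, 0, -4, 0],
    [-1, 0, 0, -10, 0],
    [-1, 0, 0, -20, 0],
    [-1, 0, 0, -30, 0],
    [-1, 0, 0, -40, 0],
  ],
)

```text
time: 8.1
tool_pos: [0.542, -0.2018, 0.0588]
ee_rot: [3.141, -0.001, -0.086]
wrist_force: [0.1, -0.0, -2.4]
width: 0.0163
```

```bash
python3 - <<'E'
from h import *
s=cams.snapshot("scene");save(s,"s2.png",(180,190,320,310),5)
E
```

```text
(no output)
```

View pics/s2.png

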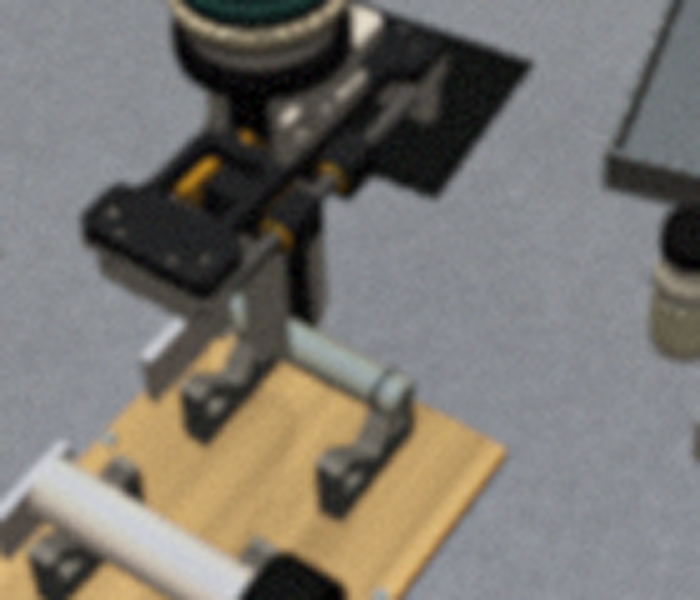

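The axle is held: it is clear of the saddles at image (350,360) and the weight reading fits. Now to the tray.

Emit:
step_arm(
  series=[
    [-1, 0, 0, -50, 0],
    [-1, 0, 0, -100, 0],
    [-1, 10, -40, -110, -10],
    [-1, 20, -80, -110, -20],
    [-1, 28, -120, -110, -30],
    [-1, 37, -160, -110, -40],
    [-1, 46, -200, -110, -50],
    [-1, 55, -240, -110, -60],
    [-1, 63, -275, -110, -70],
    [-1, 70, -305, -110, -80],
    [-1, 75, -330, -110, -90],
    [-1, 80, -345, -105, -100],
    [-1, 80, -345, -90, -103],
    [-1, 80, -345, -50, -103],
    [-1, 80, -345, 0, -103],
    [-1, 80, -345, 30, -103],
    [-1, 80, -345, 45, -103],
    [-1, 80, -345, 50, -103],
    [-1, 80, -345, 50, -103],
  ],
)

```text
time: 10.52
tool_pos: [0.6522, 0.1353, 0.0092]
ee_rot: [3.139, 0.0, 1.711]
wrist_force: [-0.9, 0.1, -2.4]
width: 0.0164
```

Emit:
step_arm(
  series=[
    [-0.3, 0, 0, 0, 0],
    [0, 0, 0, 0, 0],
    [0, 0, 0, 0, 0],
    [0, 0, 0, 0, 0],
    [0, 0, 0, -30, 0],
    [0, 0, 0, -90, 0],
    [0, 0, 0, -140, 0],
    [0, 0, 0, -190, 0],
  ],
)

```text
time: 11.52
tool_pos: [0.6511, 0.1352, 0.1997]
ee_rot: [3.141, 0.0, 1.711]
wrist_force: [0.6, -0.6, -0.0]
width: 0.0465
```

```bash
python3 - <<'E'
from h import *
s=cams.snapshot("scene")
for l in("axle","roller_plain","jar","mat"):
  for r in models.pinpoint(s,l)[:3]:print(l,round(r["p"],2),np.round(r["position"],3))
save(s,"s3.png",(180,100,400,300),3)
E
```

```text
axle 0.69 [ 0.539 -0.254 -0.003]
axle 0.67 [0.652 0.138 0.016]
axle 0.49 [ 0.628 -0.21   0.049]
roller_plain 0.82 [0.443 0.257 0.154]
roller_plain 0.69 [0.314 0.247 0.15 ]
roller_plain 0.69 [0.434 0.396 0.149]
jar 0.78 [ 0.683 -0.046  0.007]
mat 0.96 [ 0.455  0.043 -0.   ]
```

View pics/s3.png

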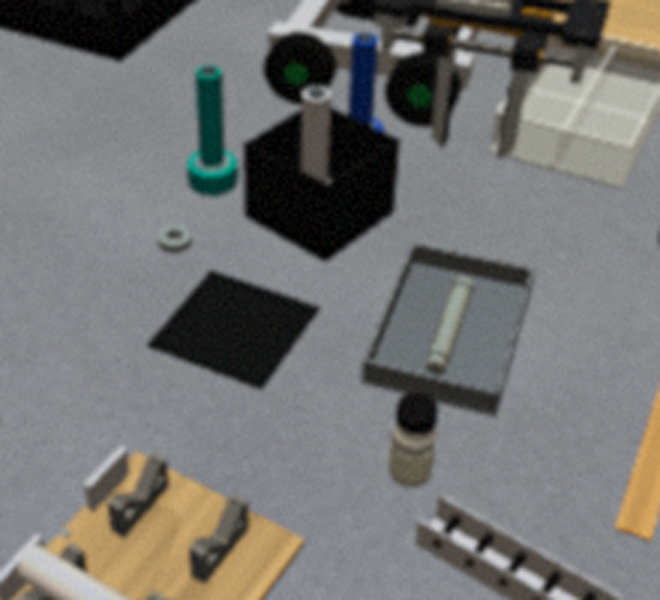

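The axle lies in the tray at crop (450,320), and cradle A is empty. Next I go over the bin.

Emit:
step_arm(
  series=[
    [1, 15, -19, 0, 10],
    [1, 30, -38, 0, 20],
    [1, 45, -56, 0, 30],
    [1, 60, -75, 0, 40],
    [1, 75, -94, 0, 50],
    [1, 90, -113, 0, 60],
    [1, 106, -131, 0, 70],
    [1, 121, -150, 0, 80],
    [1, 136, -169, 0, 90],
    [1, 151, -188, 0, 100],
    [1, 151, -188, 0, 102.6],
    [1, 151, -188, 0, 102.6],
  ],
)

```text
time: 13.28
tool_pos: [0.4426, 0.258, 0.1952]
ee_rot: [3.139, 0.004, -0.078]
wrist_force: [0.2, 0.8, 0.1]
width: 0.094
```

```bash
python3 - <<'E'
from h import *
for n in("scene","top"):
  s=cams.snapshot(n)
  for r in models.pinpoint(s,"roller_plain")[:3]:print(n,round(r["p"],2),np.round(r["position"],3))
E
```

```text
scene 0.81 [0.314 0.25  0.151]
scene 0.81 [0.433 0.393 0.15 ]
scene 0.55 [0.444 0.259 0.153]
top 0.68 [0.31  0.252 0.152]
top 0.56 [0.444 0.257 0.152]
top 0.26 [ 0.45   0.25  -0.003]
```

Emit:
step_arm(
  series=[
    [1, 1, 0, 40, 0],
    [1, 1, 0, 75, 0],
    [1, 1, 0, 90, 0],
    [1, 1, 0, 90, 0],
    [-1, 1, 0, 90, 0],
    [-1, 1, 0, 90, 0],
    [-1, 1, 0, 90, 0],
    [-1, 1, 0, 90, 0],
    [-1, 1, 0, 90, 0],
    [-1, 1, 0, 90, 0],
    [-1, 1, 0, 90, 0],
    [-1, 1, 0, 90, 0],
  ],
)

```text
time: 14.98
tool_pos: [0.4448, 0.2582, 0.1077]
ee_rot: [3.141, 0.0, -0.079]
wrist_force: [-0.5, 0.2, -0.2]
width: 0.0292
```

Emit:
step_arm(
  series=[
    [-1, 0, 0, -30, 0],
    [-1, 0, 0, -70, 0],
    [-1, 0, 0, -110, 0],
    [-1, 0, 0, -130, 0],
    [-1, 10, 40, -130, 0],
    [-1, 19, 85, -130, 0],
    [-1, 29, 130, -130, 0],
    [-1, 38, 175, -130, 0],
    [-1, 47, 205, -130, 0],
    [-1, 47, 212, -120, 0],
    [-1, 47, 212, -90, 0],
    [-1, 47, 212, -60, 0],
    [-1, 47, 212, -30, 0],
    [-1, 47, 212, -12, 0],
    [-1, 47, 212, -4, 0],
    [-1, 47, 212, 0, 0],
    [-1, 47, 212, 0, 0],
  ],
)

```text
time: 17.1
tool_pos: [0.4755, 0.0433, 0.1085]
ee_rot: [-3.142, -0.001, -0.079]
wrist_force: [0.5, -0.8, -3.1]
width: 0.0297
```

```bash
python3 - <<'E'
from h import *
s=cams.snapshot("scene")
for l in("roller","roller_plain"):
  for r in models.pinpoint(s,l)[:3]:print(l,round(r["p"],2),np.round(r["position"],3))
save(s,"s4.png",(180,80,340,240),3.5)
E
```

```text
roller 0.82 [0.434 0.394 0.   ]
roller 0.7 [0.471 0.046 0.001]
roller_plain 0.91 [0.473 0.042 0.154]
roller_plain 0.73 [0.434 0.393 0.149]
roller_plain 0.62 [0.314 0.25  0.152]
```

View pics/s4.png

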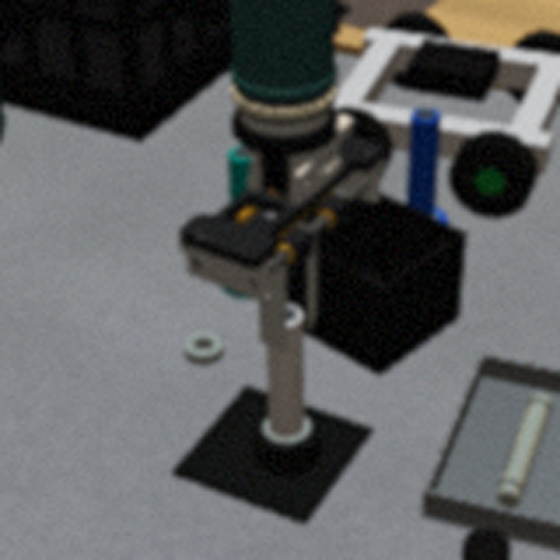

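The roller hangs upright just above the mat, at crop (288,440). I'll lower it 2 mm and release, then regrip at mid-tube.

Emit:
step_arm(
  series=[
    [-1, 0, 0, 1, 0],
    [-1, 0, 0, 2, 0],
    [-1, 0, 0, 2, 0],
    [0, 0, 0, 2, 0],
    [0, 0, 0, 2, 0],
    [0.3, 0, 0, 2, 0],
    [0.3, 0, 0, 2, 0],
    [0.3, 0, 0, 2, 0],
    [0.3, 0, 0, 2, 0],
    [0.3, 0, 0, 2, 0],
    [0.3, 0, 0, 20, 0],
    [0.3, 0, 0, 38, 0],
    [0.3, 0, 0, 38, 0],
    [-1, 0, 0, 38, 0],
    [-1, 0, 0, 38, 0],
    [-1, 0, 0, 38, 0],
    [-1, 0, 0, 38, 0],
    [-1, 0, 0, 38, 0],
    [-1, 0, 0, 38, 0],
    [-1, 0, 0, 38, 0],
  ],
)

```text
time: 19.75
tool_pos: [0.4753, 0.0433, 0.0702]
ee_rot: [-3.142, -0.001, -0.079]
wrist_force: [0.2, 0.1, 3.1]
width: 0.03
```

Gripped at mid-tube, reading 30 mm. The tool can't tilt, so I'll tip the roller about the wheel's near edge on the rubber, letting it pivot between the pads. A small angle first.

Emit:
step_arm(
  series=[
    [-1, 0, 0, 1, 0],
    [-1, -8, 0, -1, 0],
    [-1, -15, 0, -2.5, 0],
    [-1, -23, 0, -3.5, 0],
    [-1, -31, 0, -4, 0],
    [-1, -31, 0, -4, 0],
  ],
)

```text
time: 20.5
tool_pos: [0.4433, 0.0458, 0.0736]
ee_rot: [3.142, 0.0, -0.079]
wrist_force: [0.2, 0.3, -3.4]
width: 0.0298
```

```bash
python3 - <<'E'
from h import *
s=cams.snapshot("scene")
for l in("roller","roller_plain"):
  for r in models.pinpoint(s,l)[:3]:print(l,round(r["p"],2),np.round(r["position"],3))
save(s,"s5.png",(200,120,320,240),4.5)
E
```

```text
roller 0.8 [ 0.434  0.394 -0.   ]
roller 0.79 [0.443 0.044 0.005]
roller_plain 0.97 [0.444 0.046 0.154]
roller_plain 0.72 [0.436 0.397 0.151]
roller_plain 0.6 [ 0.54  -0.255 -0.003]
```

View pics/s5.png

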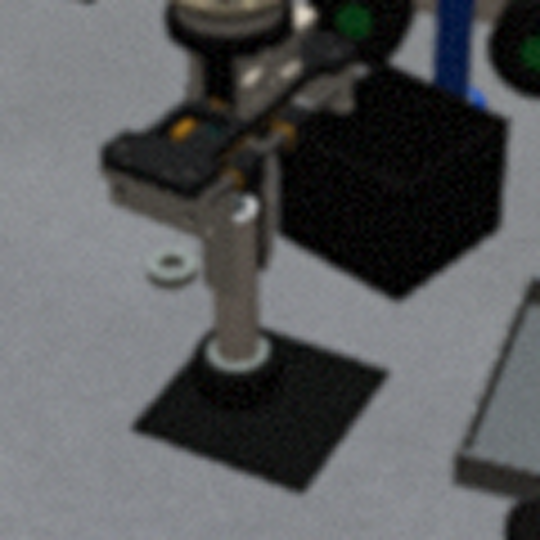

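The roller slid upright and did not pivot, because the pads hold the tube too stiffly for the mat's friction. I'll push the wheel against a fixed edge instead. The outside of the bin's +x wall (top at 100 mm) works: the wheel rim bears on the wall's top corner while the tool follows an arc.

Emit:
step_arm(
  series=[
    [-1, 0, 0, -50, 0],
    [-1, 0, 0, -100, 0],
    [-1, 0, 0, -130, 0],
    [-1, 23, -46, -130, 3],
    [-1, 46, -93, -130, 6],
    [-1, 69, -140, -130, 9],
    [-1, 92, -186, -130, 10.5],
    [-1, 92, -186, -130, 10.5],
    [-1, 92, -186, -100, 10.5],
    [-1, 92, -186, -74, 10.5],
    [-1, 92, -186, -74, 10.5],
  ],
)

```text
time: 22.02
tool_pos: [0.5485, 0.2224, 0.1448]
ee_rot: [3.138, 0.005, -0.263]
wrist_force: [-0.4, -0.8, -4.0]
width: 0.0302
```

```bash
python3 - <<'E'
from h import *
for n in("scene","top"):
  s=cams.snapshot(n)
  for l in("roller","roller_plain","bin"):
    for r in models.pinpoint(s,l)[:2]:print(n,l,round(r["p"],2),np.round(r["position"],3))
  if n=="scene":save(s,"s6.png",(220,60,360,200),4)
E
```

```text
scene roller 0.92 [0.544 0.221 0.075]
scene roller 0.77 [0.313 0.251 0.002]
scene roller_plain 0.71 [0.549 0.222 0.227]
scene roller_plain 0.63 [0.311 0.246 0.15 ]
scene bin 0.87 [0.454 0.25  0.002]
scene bin 0.58 [ 0.458  0.042 -0.002]
top roller 0.78 [0.438 0.392 0.001]
top roller 0.51 [0.544 0.228 0.085]
top roller_plain 0.49 [0.437 0.396 0.15 ]
top bin 0.66 [ 0.451  0.251 -0.003]
```

View pics/s6.png

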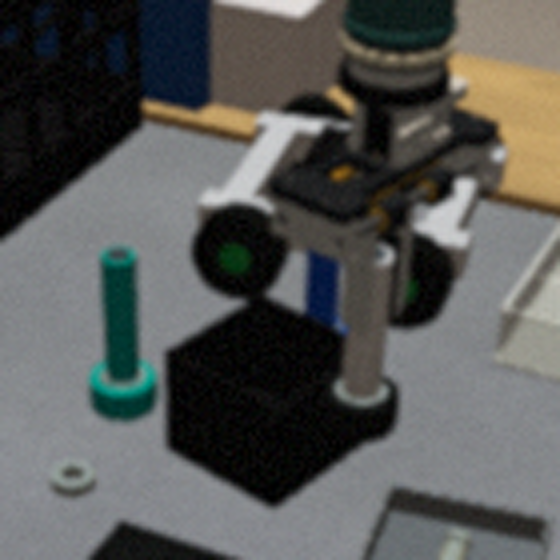

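Emit:
step_arm(
  series=[
    [-1, -9, 0, 0, 0],
    [-1, -14, 0, -1, 0],
    [-1, -20, 0, -3, 0],
    [-1, -27, 0, -5, 0],
    [-1, -36, 0, -6, 0],
    [-1, -46, 0, -6, 0],
    [-1, -55, 0, -4, 0],
    [-1, -64, 0, -2, 0],
  ],
)

```text
time: 23.42
tool_pos: [0.4891, 0.2407, 0.1512]
ee_rot: [-3.14, -0.003, -0.263]
wrist_force: [2.4, -1.0, -0.2]
width: 0.0294
```

```bash
python3 - <<'E'
from h import *
s=cams.snapshot("scene")
for l in("roller","roller_plain"):
    for r in models.pinpoint(s,l)[:2]:print(l,round(r["p"],2),np.round(r["position"],3))
save(s,"s7.png",(220,60,360,200),4)
E
```

```text
roller 0.83 [0.309 0.25  0.001]
roller 0.65 [0.492 0.242 0.233]
roller_plain 0.95 [0.311 0.244 0.152]
roller_plain 0.73 [0.491 0.241 0.231]
```

View pics/s7.png

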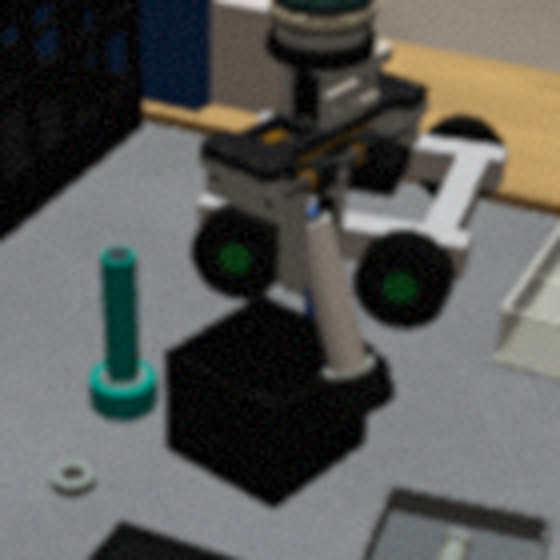

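It pivots: the tube is leaning over the bin edge in the crop, with low forces. I'll continue the arc to horizontal.

Emit:
step_arm(
  series=[
    [-1, -6, 0, 3, 0],
    [-1, -12, 0, 6, 0],
    [-1, -17, 0, 9, 0],
    [-1, -22, 0, 13, 0],
    [-1, -27, 0, 18, 0],
    [-1, -31, 0, 22, 0],
    [-1, -34, 0, 27, 0],
    [-1, -37, 0, 32, 0],
    [-1, -40, 0, 37, 0],
    [-1, -40, 0, 37, 0],
    [-1, -40, 0, 37, 0],
  ],
)

```text
time: 24.95
tool_pos: [0.4501, 0.2506, 0.1122]
ee_rot: [3.141, 0.0, -0.263]
wrist_force: [4.1, -0.8, -4.6]
width: 0.0294
```

```bash
python3 - <<'E'
from h import *
s=cams.snapshot("scene")
for l in("roller","roller_plain"):
    for r in models.pinpoint(s,l)[:2]:print(l,round(r["p"],2),np.round(r["position"],3))
save(s,"s8.png",(220,60,360,200),4)
E
```

```text
roller 0.8 [0.548 0.225 0.081]
roller 0.73 [0.314 0.248 0.001]
roller_plain 0.94 [0.452 0.25  0.188]
roller_plain 0.78 [0.314 0.248 0.15 ]
```

View pics/s8.png

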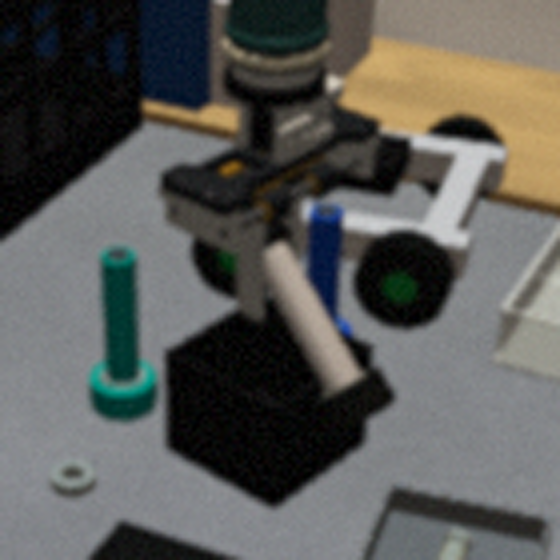

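```bash
python3 - <<'E'
from h import *
s=cams.snapshot("scene");o=robot.get_obs();T=np.array(o["tool_pos"]);y=o["ee_rot"][2]
n=np.array([np.cos(y),np.sin(y),0]);m=np.array([-n[1],n[0],0])
f=K(s);R=np.array(s["R"]);c=-R.T@s["t"]
for nm,u,v in[("plain",272,247),("tube/wheel",342,385),("wheel outer c",368,400),("finger tip",255,318)]:
    u=220+u/4-.5;v=60+v/4-.5
    d=R.T@np.array([(u-s["cx"])/f,(v-s["cy"])/f,1]);X=c+d*(m@(T-c))/(m@d)
    print(nm,"n %.1f z %.1f mm rel TCP"%((X-T)@n*1e3,(X-T)[2]*1e3))
for q in [models.pinpoint(s,"roller"),models.pinpoint(s,"roller_plain"),models.find_in(s,"roller")]:
    for r in q[:2]: X=np.array(r["position"]);print(round(r["p"],2),"n %.1f m %.1f z %.1f"%((X-T)@n*1e3,(X-T)@m*1e3,(X-T)[2]*1e3))
print(o["wrist_force"],o["wrist_torque"],o["width"])
E
```

```text
plain n 2.8 z 84.8 mm rel TCP
tube/wheel n 78.6 z -8.3 mm rel TCP
wheel outer c n 104.4 z -10.1 mm rel TCP
finger tip n -12.4 z 13.8 mm rel TCP
0.95 n -133.9 m -37.5 z -113.1
0.7 n 104.2 m -1.0 z -33.0
0.9 n 0.4 m 1.6 z 77.0
0.78 n -126.7 m -38.6 z 38.0
0.96 n -120.8 m -45.1 z -51.0
0.92 n 64.9 m -5.2 z 15.6
[ 4.93687001 -0.4536345  -6.19807024] [-0.13446456 -0.84291431  0.02454615] 0.029089293580390606
```

Measuring shows the tube slid in the jaws. The fingers now hold it near its plain end, tilted about 47°, with the tube resting on the bin's edge. It is still held.

New plan: carry it back to the mat and lower the held end until the roller is nearly flat, with the wheel's edge on the mat. Then release gently and regrip it lying down. First, a slow lift.

Emit:
step_arm(
  series=[
    [-1, 0, 0, -3, 0],
    [-1, 0, 0, -8, 0],
    [-1, 0, 0, -15, 0],
    [-1, 0, 0, -25, 0],
    [-1, 0, 0, -38, 0],
    [-1, 0, 0, -52, 0],
    [-1, 0, 0, -68, 0],
    [-1, 0, 0, -84, 0],
    [-1, 0, 0, -100, 0],
    [-1, 0, 0, -112, 0],
    [-1, 0, 0, -118, 0],
    [-1, 0, 0, -120, 0],
  ],
)

```text
time: 26.8
tool_pos: [0.4501, 0.2508, 0.2329]
ee_rot: [3.142, -0.0, -0.263]
wrist_force: [0.5, -0.4, -4.3]
width: 0.0293
```

```bash
cat >> h.py <<'E'
def rel():
    o=robot.get_obs();T=np.array(o["tool_pos"]);y=o["ee_rot"][2]
    n=np.array([np.cos(y),np.sin(y),0]);m=np.array([-n[1],n[0],0])
    for c in("scene","top"):
        s=cams.snapshot(c)
        for l in("roller","roller_plain"):
            for r in models.pinpoint(s,l)[:4]:
                X=np.array(r["position"])-T
                if np.hypot(X[0],X[1])<.17 and r["p"]>.2: print(c,l,round(r["p"],2),"n %.0f m %.0f z %.0f"%(X@n*1e3,X@m*1e3,X[2]*1e3),np.round(r["position"],3))
    print(o["wrist_force"],o["wrist_torque"],o["width"],T)
    return s
E
python3 -c "
from h import *
rel()"
```

```text
scene roller 0.83 n -135 m -38 z -231 [0.31  0.249 0.002]
scene roller 0.57 n 90 m 1 z -42 [0.537 0.228 0.191]
scene roller 0.47 n -51 m 133 z -236 [ 0.435  0.393 -0.003]
scene roller_plain 0.92 n 2 m 1 z 80 [0.452 0.251 0.313]
scene roller_plain 0.65 n -131 m -38 z -83 [0.314 0.248 0.15 ]
scene roller_plain 0.5 n -56 m 133 z -83 [0.43  0.394 0.15 ]
top roller 0.93 n 86 m 1 z -36 [0.533 0.229 0.197]
top roller 0.44 n -134 m -33 z -232 [0.312 0.254 0.001]
top roller_plain 0.43 n -136 m -38 z -87 [0.309 0.249 0.146]
[ 0.47435728 -0.44026466 -4.32908169] [0.12037494 0.18112154 0.02123431] 0.02930367990635799 [0.45012612 0.25078506 0.23294723]
```

Emit:
step_arm(
  series=[
    [-1, 3, 20, 0, -1],
    [-1, 6, 45, 0, -2],
    [-1, 10, 70, 0, -3],
    [-1, 14, 95, 0, -4],
    [-1, 18, 120, 0, -5],
    [-1, 21, 145, 0, -7],
    [-1, 25, 170, 0, -8],
    [-1, 28, 190, 0, -9],
    [-1, 30, 205, 0, -10.5],
    [-1, 30, 205, 20, -10.5],
    [-1, 30, 205, 45, -10.5],
    [-1, 30, 205, 75, -10.5],
    [-1, 30, 205, 105, -10.5],
    [-1, 30, 205, 130, -10.5],
    [-1, 30, 205, 145, -10.5],
    [-1, 30, 205, 150, -10.5],
  ],
)

```text
time: 29.1
tool_pos: [0.4252, 0.045, 0.0819]
ee_rot: [3.141, 0.002, -0.079]
wrist_force: [-0.0, 0.1, -3.6]
width: 0.0293
```

```bash
python3 -c "
from h import *
rel()"
```

```text
scene roller 0.73 n 89 m -2 z -43 [0.514 0.036 0.039]
scene roller_plain 0.75 n -0 m -3 z 76 [0.425 0.042 0.158]
top roller 0.56 n 85 m 2 z -33 [0.511 0.04  0.049]
[-0.01974162  0.14747334 -3.6335223 ] [0.08942921 0.17895332 0.04440327] 0.029256609505573287 [0.42523848 0.04500164 0.08190329]
```

Emit:
step_arm(
  series=[
    [-1, 0, 0, 10, 0],
    [-1, 0, 0, 17, 0],
    [-1, -5, 0, 20, 0],
    [-1, -10, 0, 23, 0],
    [-1, -15, 0, 26, 0],
    [-1, -21, 0, 29, 0],
    [-1, -26, 0, 33, 0],
    [-1, -32, 0, 37, 0],
    [-1, -37, 0, 41, 0],
    [-1, -42, 0, 45, 0],
  ],
)

```text
time: 30.65
tool_pos: [0.3831, 0.0485, 0.0378]
ee_rot: [-3.142, 0.001, -0.079]
wrist_force: [-3.1, 1.0, 3.5]
width: 0.0296
```

```bash
python3 -c "
from h import *
rel()"
```

```text
scene roller 0.98 n 118 m 2 z -14 [0.501 0.041 0.024]
scene roller_plain 0.7 n 0 m 2 z 79 [0.384 0.05  0.117]
top roller 0.81 n 113 m -1 z -9 [0.496 0.039 0.029]
top roller_plain 0.4 n 114 m -0 z -10 [0.496 0.039 0.028]
[-3.07163894  0.98024487  3.51955655] [0.07604844 0.25787502 0.00771553] 0.02963421628022523 [0.38308647 0.04849438 0.03779061]
```

Emit:
step_arm(
  series=[
    [-1, -5, 0, 5, 0],
    [-1, -9, 0, 10, 0],
    [-1, -13, 0, 15, 0],
    [-1, -17, 0, 20, 0],
    [-1, -20, 0, 25, 0],
    [-1, -23, 0, 29, 0],
    [-1, -25, 0, 32, 0],
    [-1, -25, 0, 32, 0],
  ],
)

```text
time: 31.95
tool_pos: [0.3592, 0.0503, 0.0055]
ee_rot: [3.142, -0.0, -0.079]
wrist_force: [-0.6, -0.1, 0.5]
width: 0.0292
```

```bash
python3 -c "
from h import *
rel()"
```

```text
scene roller 0.92 n 136 m -2 z 24 [0.495 0.038 0.029]
scene roller_plain 0.7 n 1 m 1 z 76 [0.36  0.051 0.082]
top roller 0.66 n 131 m 0 z 28 [0.489 0.04  0.034]
top roller_plain 0.81 n -6 m -2 z 77 [0.353 0.049 0.082]
[-0.61523661 -0.06355743  0.45386674] [0.094302   0.0704292  0.00497519] 0.029180390442785937 [0.35917767 0.05028715 0.0054924 ]
```

The held end is down to about 20° above horizontal, with the wheel's edge on the mat. Releasing with the fingers kept as guides.

Emit:
step_arm(
  series=[
    [-0.25, 0, 0, 0, 0],
    [-0.25, 0, 0, 0, 0],
    [-0.2, 0, 0, 0, 0],
    [-0.1, 0, 0, 0, 0],
    [0, 0, 0, 0, 0],
    [0, 0, 0, 0, 0],
  ],
)

```text
time: 33.0
tool_pos: [0.359, 0.0503, 0.0057]
ee_rot: [3.141, -0.0, -0.079]
wrist_force: [0.4, -0.4, -1.0]
width: 0.0467
```

```bash
python3 -c "
from h import *
rel()"
```

```text
scene roller 0.88 n 118 m -6 z 27 [0.477 0.035 0.033]
scene roller_plain 0.98 n -29 m -4 z 6 [0.33  0.049 0.012]
top roller 0.64 n 111 m -3 z 33 [0.47  0.038 0.039]
[ 0.41119829 -0.44164494 -1.01631883] [ 0.05095238  0.02072393 -0.00947056] 0.04668652092054803 [0.35903219 0.05031475 0.00574682]
```

It is lying on its side: wheel face at x≈0.474, plain end at 0.329. I'll slide along to about 80 mm from the wheel face and grip.

Emit:
step_arm(
  series=[
    [0, 0, 4, -8, 0],
    [0, 15, 4, -8, 0],
    [0, 33, 4, -8, 0],
    [0, 33, 4, -4, 0],
    [0, 33, 4, -1.5, 0],
    [0, 33, 4, -1.5, 0],
    [-1, 33, 4, -1.5, 0],
    [-1, 33, 4, -1.5, 0],
    [-1, 33, 4, -1.5, 0],
    [-1, 33, 4, -1.5, 0],
    [-1, 33, 4, -1.5, 0],
    [-1, 33, 4, -1.5, 0],
  ],
)

```text
time: 34.8
tool_pos: [0.3928, 0.044, 0.0128]
ee_rot: [-3.141, -0.002, -0.079]
wrist_force: [-11.7, 0.8, 29.7]
width: 0.0007
```

```bash
python3 -c "
from h import *
t=rel();s=cams.snapshot('scene')
a=cv2.resize(s['pixels'][130:240,200:310],(400,400),interpolation=cv2.INTER_CUBIC);b=cv2.resize(t['pixels'][160:270,210:320],(400,400),interpolation=cv2.INTER_CUBIC)
cv2.imwrite('pics/s9.png',np.hstack([a,b])[:,:,::-1])"
```

```text
scene roller 0.73 n -60 m 1 z -0 [0.333 0.05  0.012]
scene roller 0.71 n 84 m 1 z 21 [0.477 0.038 0.034]
scene roller_plain 0.78 n -61 m 2 z -2 [0.332 0.051 0.011]
top roller 0.61 n 83 m -0 z 25 [0.476 0.037 0.038]
[-11.74962794   0.841847    29.67736948] [ 0.16111292  2.25906065 -0.01554884] 0.0006903983653314479 [0.39277455 0.04396908 0.0128342 ]
```

View pics/s9.png

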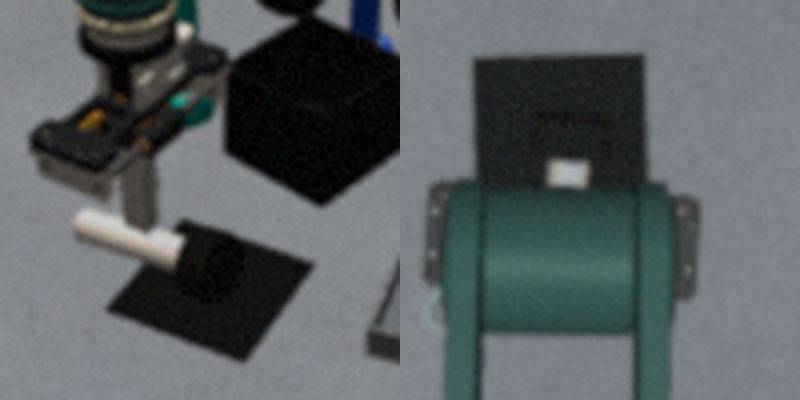

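The picture shows the closed fingers resting on top of the lying tube (crop 140,230), although the reported TCP height is only 13 mm. The tube's top is at 40 mm, so the real fingertips sit about 28 mm above the reported TCP. That also explains the first miss on the axle and the slip in the pivot grip. I'll correct for it: raise, open, go 27 mm lower than before and grip.

Emit:
step_arm(
  series=[
    [-1, 0, 0, -20, 0],
    [0.2, 0, 0, -30, 0],
    [0.2, 0, 0, -30, 0],
    [0.2, 0, 0, -30, 0],
    [0.2, 0, 0, -30, 0],
    [0.2, 0, 0, -10, 0],
    [0.2, 0, 0, 10, 0],
    [0.2, 0, 0, 18, 0],
    [0.2, 0, 0, 22, 0],
    [0.2, 0, 0, 25, 0],
    [0.2, 0, 0, 25, 0],
  ],
)

```text
time: 36.52
tool_pos: [0.3919, 0.0437, -0.0174]
ee_rot: [3.142, -0.001, -0.079]
wrist_force: [-0.0, -1.0, 0.0]
width: 0.0563
```

No contact at a reported z of −17 mm, which confirms the offset. Closing.

Emit:
step_arm(
  series=[
    [-1, 0, 0, 1, 0],
    [-1, 0, 0, 1, 0],
    [-1, 0, 0, 1, 0],
    [-1, 0, 0, 1, 0],
    [-1, 0, 0, 1, 0],
    [-1, 0, 0, 1, 0],
    [-1, 0, 0, -10, 0],
    [-1, 0, 0, -25, 0],
    [-1, 0, 0, -50, 0],
    [-1, 0, 0, -80, 0],
    [-1, 0, 0, -110, 0],
    [-1, 0, 0, -120, 0],
  ],
)

```text
time: 38.02
tool_pos: [0.393, 0.0437, 0.105]
ee_rot: [-3.141, -0.005, -0.079]
wrist_force: [0.3, 0.2, -4.1]
width: 0.0295
```

```bash
python3 -c "
from h import *
rel()"
```

```text
scene roller 0.81 n 83 m -3 z 52 [0.475 0.034 0.157]
scene roller_plain 0.95 n -60 m -0 z 33 [0.333 0.048 0.138]
top roller 0.68 n 80 m 2 z 53 [0.473 0.039 0.158]
[ 0.32462407  0.2470369  -4.11601325] [ 0.03387992  0.0962499  -0.01811976] 0.029496225735011032 [0.39300566 0.04374217 0.10495853]
```

Emit:
step_arm(
  series=[
    [-1, 18, 24, 0, 0],
    [-1, 45, 60, 0, 0],
    [-1, 75, 100, 0, 0],
    [-1, 105, 140, 0, 0],
    [-1, 135, 180, 0, 0],
    [-1, 160, 213, 0, 0],
    [-1, 172, 229, 0, 0],
    [-1, 175, 233, 0, 0],
    [-1, 175, 233, 30, 0],
    [-1, 175, 233, 55, 0],
    [-1, 175, 233, 70, 0],
    [-1, 175, 233, 70, 0],
  ],
)

```text
time: 39.83
tool_pos: [0.5462, -0.2012, 0.0306]
ee_rot: [-3.14, 0.004, -0.079]
wrist_force: [-0.9, -0.4, -2.7]
width: 0.0289
```

```bash
python3 -c "
from h import *
s=rel()
for l in ('fixture','finished_roller','bay_a_wheel','bay_a_plain','bay_b_wheel','bay_b_plain'):
  for r in models.pinpoint(s,l)[:2]:print(l,round(r['p'],2),np.round(r['position'],3))
"
```

```text
scene roller 0.61 n 86 m -3 z 52 [ 0.632 -0.211  0.083]
scene roller_plain 0.29 n 84 m -4 z 53 [ 0.63  -0.212  0.083]
top roller 0.61 n 85 m -0 z 61 [ 0.631 -0.208  0.092]
top roller 0.23 n -57 m -1 z 37 [ 0.489 -0.198  0.068]
top roller_plain 0.72 n -4 m -53 z -32 [ 0.538 -0.254 -0.001]
top roller_plain 0.54 n -56 m -0 z 34 [ 0.49  -0.197  0.065]
[-0.87815436 -0.43823452 -2.71771087] [ 0.07039244  0.09825349 -0.00084682] 0.028869684593258515 [ 0.54620822 -0.20123185  0.03055048]
fixture 0.71 [ 0.535 -0.257 -0.002]
finished_roller 0.38 [ 0.534 -0.311  0.049]
bay_a_wheel 0.57 [ 0.629 -0.206  0.05 ]
bay_a_plain 0.81 [ 0.48  -0.195  0.045]
bay_a_plain 0.65 [ 0.652  0.133 -0.004]
bay_b_wheel 0.35 [ 0.651  0.134 -0.004]
bay_b_plain 0.79 [ 0.469 -0.305  0.046]
```

The wheel face is at x≈0.631 against 0.630 for the site, and y is within 2 mm. I'll lower slowly.

Emit:
step_arm(
  series=[
    [-1, -1, 0, 5, 0],
    [-1, -1, 0, 9, 0],
    [-1, -1, 0, 13, 0],
    [-1, -1, 0, 17, 0],
    [-1, -1, 0, 20, 0],
    [-1, -1, 0, 22, 0],
    [-1, -1, 0, 24, 0],
    [-1, -1, 0, 26, 0],
    [-1, -1, 0, 26, 0],
  ],
)

```text
time: 41.55
tool_pos: [0.5472, -0.2022, 0.0065]
ee_rot: [-3.142, -0.001, -0.079]
wrist_force: [1.7, 1.3, -1.2]
width: 0.029
```

```bash
python3 -c "
from h import *
rel()"
```

```text
scene roller 0.7 n 82 m -110 z 46 [ 0.621 -0.319  0.053]
scene roller 0.61 n 86 m -1 z 45 [ 0.633 -0.21   0.052]
scene roller 0.23 n -69 m -4 z 42 [ 0.478 -0.201  0.049]
top roller 0.55 n 80 m 1 z 48 [ 0.627 -0.208  0.054]
top roller_plain 0.66 n -62 m -2 z 40 [ 0.485 -0.199  0.046]
[ 1.72771164  1.33933763 -1.2233457 ] [ 0.20876287 -0.14820738 -0.07332226] 0.02902827468755326 [ 0.5471858  -0.20221252  0.00654398]
```

Emit:
step_arm(
  series=[
    [-1, 0, 0, 1, 0],
    [-1, 0, 0, 2, 0],
    [-1, 0, 0, 3, 0],
    [-1, 0, 0, 3, 0],
  ],
)

```text
time: 42.35
tool_pos: [0.547, -0.2022, 0.0054]
ee_rot: [3.141, -0.001, -0.079]
wrist_force: [-0.9, 2.8, 8.9]
width: 0.0295
```

It is seated: the force reads 9 N upward. Release and retreat.

Emit:
step_arm(
  series=[
    [-0.25, 0, 0, 2, 0],
    [0, 0, 0, 2, 0],
    [0.2, 0, 0, 2, 0],
    [0.2, 0, 0, 2, 0],
    [0.2, 0, 0, -10, 0],
    [0.2, 0, 0, -40, 0],
    [0.2, 0, 0, -90, 0],
    [0.2, 0, 0, -150, 0],
    [0.2, 0, 0, -200, 0],
    [0.2, -60, 0, -200, 0],
    [0.2, -120, 0, -200, 0],
    [0.2, -180, 0, -200, 0],
    [0.2, -180, 0, -200, 0],
  ],
)

```text
time: 43.98
tool_pos: [0.3646, -0.1875, 0.2045]
ee_rot: [3.14, -0.002, -0.082]
wrist_force: [0.6, -0.3, 0.3]
width: 0.0562
```

```bash
python3 -c "
from h import *
print(robot.get_obs()['wrist_force'])
for c in('scene','top'):
  s=cams.snapshot(c)
  for l in ('roller','roller_plain','finished_roller','bay_a_wheel','bay_a_plain','axle','jar'):
    for r in models.pinpoint(s,l)[:5]:
      if r['p']>.3:print(c,l,round(r['p'],2),np.round(r['position'],3))
save(s,'fin.png',(300,100,430,220),4.5)
"
```

```text
[ 0.64365197 -0.27972212  0.31700493]
scene roller 0.67 [ 0.632 -0.209  0.045]
scene roller 0.64 [0.452 0.251 0.001]
scene roller 0.6 [0.309 0.248 0.001]
scene roller 0.58 [ 0.434  0.395 -0.001]
scene roller_plain 0.82 [0.433 0.392 0.15 ]
scene roller_plain 0.81 [0.315 0.247 0.149]
scene roller_plain 0.74 [ 0.62  -0.317  0.051]
scene roller_plain 0.69 [ 0.485 -0.196  0.048]
scene finished_roller 0.73 [ 0.537 -0.314  0.049]
scene bay_a_wheel 0.59 [ 0.629 -0.211  0.049]
scene bay_a_plain 0.59 [ 0.479 -0.201  0.049]
scene axle 0.51 [0.655 0.133 0.015]
scene jar 0.7 [ 0.684 -0.046  0.004]
top roller 0.69 [ 0.63  -0.207  0.05 ]
top roller 0.64 [ 0.437  0.394 -0.001]
top roller 0.62 [ 0.312  0.254 -0.001]
top roller_plain 0.98 [ 0.486 -0.2    0.048]
top roller_plain 0.98 [0.435 0.397 0.154]
top finished_roller 0.92 [ 0.536 -0.313  0.048]
top bay_a_wheel 0.68 [ 0.633 -0.21   0.05 ]
top bay_a_plain 0.78 [ 0.477 -0.199  0.046]
top axle 0.65 [0.651 0.138 0.015]
top jar 0.6 [ 0.686 -0.046  0.002]
```

```bash
python3 -c "
from bench import robot
print(robot.close_job())"
```

```text
the job is handed in; nothing more can be done
None
```

The job is handed in at about 45 s of the 58 s allowed; no verdict was reported. The axle is in the grey tray. The roller was stood on the mat and released, then laid in cradle A with its wheel the same way round as the finished roller.

**Last checks (both cameras, networks only):**

| Item | Measured | Compared with |
|---|---|---|
| Roller wheel face | (0.631, −0.208, 0.048) | site about (0.631, −0.210, 0.049) |
| Roller plain end | (0.486, −0.198, 0.048) | site about (0.478, −0.200, 0.048), about 8 mm off in x against a 15 mm limit |
| Finished roller | (0.536, −0.313) | unmoved within the networks' error |
| Axle | (0.653, 0.135, 0.015) | inside the tray walls and under 30 mm |
| Jar | (0.685, −0.046) | still standing where it was |

The gripper was clear of everything.

**What went wrong or disagreed on the way:**
- **Fingertip height:** the fingertips are really about 28 mm above the reported TCP. That caused a missed first grasp of the axle and a missed grasp of the lying roller. I worked this out from an image and corrected for it.
- **Laying the roller down:** the tool cannot tilt. Tipping the roller on the mat only slid it. Tipping it over the bin's edge made the tube slip in the grip, but it stayed held. I then lowered it almost flat on the mat, released it at about 20° and took it again by the tube.
- **Final picture:** it could not be viewed because the 12-picture limit had been reached.
- **Standing on the mat:** I checked this in a picture only just before letting go, not afterwards.

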